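Take the grouping tile off the slide warmer and lay it on the reading stand

TASK

Take the white blood-grouping tile (the one with twelve wells) from the slide warmer to the sloping reading stand: slide it out from under the clear hood until its end overhangs the warmer's open front edge well enough to be held, pinch it there and lift it away. Lay it gently on the stand's light panel, without letting it fall, flat and square and centred across the panel, its lower end down against the stop lip, and let go. Do not bump the hood, and leave the slide tray and the things on the bench where they are.

Things in the scene. Friction and masses are not known exactly. Their poses are not given: they have to be found in the camera images.
- tile: white opal plate 150 (x) x 64 (y) x 3 mm, 85 g, two rows of six shallow wells on top. Origin: centre of its underside, z up. Lies loose on the left or right half of the warmer's deck, long side about front to back, only its -x end showing 14 to 25 mm in front of the hood. A closed fingertip pressed on it with 5 N or more drags it along (glazed tile, polished deck: friction about 0.35).
- tile_end (a point): middle of the tile's -x end face, 75 mm from the tile's centre: the end that faces the front of the warmer at the start
- warmer: slide warmer, fixed, on the left of the bench, its front facing the middle of the bench: white case 235 deep (x) x 250 wide (y) mm, flat dark metal deck 70 mm above the bench. Origin: centre of its underside; it faces its own -x. The deck's front edge is at x = -117.5 mm, without a rim; below it the front is sheer (knob and switch stand out under 14 mm, 25 mm or more below the deck).
- hood: clear hood fixed on the warmer, frame as warmer. Covers the deck from x = -47.5 mm to the back; the front 70 mm of deck is open. Lower front edge: thin aluminium rail at x = -47.5 mm, underside 66 mm above the deck; thence the front rises backwards at 50 degrees to a flat roof 125 mm above the deck. Side cheeks 4 mm thick just inside y = +-125 mm, back closed.
- stand: reading stand, fixed: a grey wedge 190 deep (x) x 170 wide (y) mm, 35 mm high at its front (-x) and 112 mm at the back, so its top slopes at 22 degrees down towards its front. Origin: centre of its underside. On the right of the bench, its low side facing the middle of the bench.
- panel: milky light panel raised 16 mm above the stand's slope, 142 long (x) x 48 wide (y) mm, so the tile's long edges stick out 8 mm each side. Frame: origin at the centre of its top face, x up the slope, y across, z out of the slope (22 degrees). At the low end a steel stop lip 30 mm wide, 8 mm high, inner face at x = -72 mm: tile home = tile centre at x +3, y 0, z 0 mm.
- slide_tray: aluminium tray 130 (x) x 64 (y) x 3 mm (6 mm over its low side rims) with two glass slides, drying on the other half of the deck beside the tile; origin centre of its underside. Must stay where it is.
- tube_rack: grey rack of capped blood tubes, 150 (x) x 66 (y) x 92 mm high, on the bench between the warmer and the stand; origin centre of its underside. Must stay.
- reagent: amber reagent bottle, 56 mm diameter, 170 mm high, on the bench between the warmer and the stand, nearer the robot; origin centre of its underside. Must stay.
- dropper: small white dropper bottle, 29 mm diameter, 78 mm high, on the bench between the reagent bottle and the tube rack; origin centre of its underside. Must stay.
Mind the look-alikes: they are no part of the job. What is meant by the tile is not green, pink or red, and is the smaller of those in its own colour.

How it is judged (in metres and radians):
On the way, in this order (a step that is already met when the one before it is completed fails the run):
1. the tile still lies flat on the warmer's deck with its end overhanging the front edge by 30 mm or more (x of tile_end in the frame of warmer below -0.1475 m and z of tile in the frame of warmer below 0.075 m and angle between tile's own z axis and vertical below 0.08 rad), for 0.2 s.
2. the tile is held in the fingers, clear of the warmer (contact force between the fingers and tile above 1 N and contact force between tile and warmer below 0.05 N and height (world z) of tile above 0.1 m), for 0.2 s.
At the end, for the whole second after the job is handed in: The tile lies still and released on the light panel: flat on it (within 3 mm and 0.05 rad), square to it within 0.09 rad, centred across it within 8 mm, its lower end within 5 mm of the stop lip; the slide tray and the bench things have stayed put (within 10 and 15 mm) (x of tile in the frame of panel between -0.002 and 0.008 m and y of tile in the frame of panel between -0.008 and 0.008 m and z of tile in the frame of panel below 0.003 m and angle between the z axis of tile and the z axis of panel, either way round below 0.05 rad and angle between the x axis of tile and the x axis of panel, either way round below 0.09 rad and linear speed of tile below 0.01 m/s and contact force between the fingers and tile below 0.05 N and distance of slide_tray from where it was at the start of the episode below 0.01 m and distance of each of tube_rack, reagent, dropper from where it was at the start of the episode below 0.015 m); the robot touches nothing.
It fails at once if the tile falls or flies free of the fingers (faster than 0.4 m/s while not held) (linear speed of tile above 0.4 m/s and contact force between the fingers and tile below 0.05 N).
It fails at once if the hood is bumped harder than 8 N (contact force between any of the arm, the fingers, tile and hood above 8 N).
It fails at once if the slide tray is shifted more than 10 mm (distance of slide_tray from where it was at the start of the episode above 0.01 m).
It fails at once if the tube rack, the reagent bottle or the dropper bottle is shifted more than 15 mm or a bottle tipped by more than 0.3 rad (distance of any of tube_rack, reagent, dropper from where it was at the start of the episode above 0.015 m or angle between any of reagent, dropper's own z axis and vertical above 0.3 rad).
It also fails if it takes over 70 s, if anything falls off the work surface, if the arm or the gripper's body presses on something with over 40 N, if the wrist force passes 120 N, or if a joint passes its speed limit or range.

ROBOT

A 6-joint arm with a two-finger parallel gripper is mounted at the origin on the work surface. World frame = base frame: x ahead of the robot, y to its left, z up, the work surface at z = 0. Lengths are in mm, angles in degrees, forces in N, time in s.
With the tool pointing down it reaches from about 350 to 850 mm from the base axis. Payload 8.1 kg.
Tool frame: the origin (TCP) lies between the finger pads; the fingertips stand 22 mm ahead of it and the grasp point (between the pads) lies 3 mm ahead of it; z points along the fingers, y is the line along which they close (so a half turn about z gives the same grasp; the last joint's range is limited). The gripper opens to 85 mm and grips with 20 to 120 N. Pads are 22 mm wide; open, the fingers measure 114 mm over their backs; the gripper's body (76 mm by 85 mm) begins 54 mm behind the grasp point. The pads swing forward as they close: fully open they stand 13 mm farther back than shut.
Start: joints at [-72.96, 7.471, 85.268, -0, 87.261, -4.893], TCP at [224.132, -556.57, 253.292] pointing down, gripper open.
Joint ranges: [-169.43, 169.43], [-51.17, 129.36], [1.28, 143.12], [-76.62, 256.62], [0, 156.53], [-152.29, 152.29]. Speed limits (degrees/s): [136.94, 136.94, 159.86, 180, 180, 180].

INTERFACE

Orientations are given as [roll, pitch, yaw] about the fixed x, y, z axes, in that order (R = Rz(yaw) Ry(pitch) Rx(roll)).
In Python, from bench import r, vision gives the robot as it stands.
- The arm moves only by the tool step_arm, never from a script. Its argument "targets" is a list that holds one entry, the list of rows, each a list of 6 numbers: the shift along the world's x, y, z in mm, then the turn, a rotation vector about the world's x, y, z in rad. In form: [[[x, y, z, rx, ry, rz], ...]]. A call has 1 to 12 rows; each row is the pose to reach, as a shift and turn from the pose commanded when the call began; what a row does not reach only later rows make up. A row lasts 1/12 s, in which the tool goes at most 41.7 mm and 7.16 degrees, less where a joint would pass 70% of its speed; a pose out of reach is approached as far as the arm can. A call with a gripper value outside its range is refused whole. "fingers" is the gripper's target within -1 to 1 (shut at 1, half-way at 0, fully open at -1), set as the call begins (left out, the last holds). The fingers move at their own pace and stop on an object; "newtons" is the grip in N (left out, the last holds). Time passes only in rows, so rows that repeat a pose let the fingers close. It gives the time, the measured TCP pose, the force, the opening and the grip force at its end, in the units of the state.
- r.sense(): the state, without advancing time (a new reading comes with each control period).
- vision.snapshot(name): name is "side" or "top"; returns a dict with "img" (400x640x3 uint8, blue, green, red), "mtx" (3x3 intrinsics, pixels), "eye" and "attitude" of the camera in the world. Camera axes: x right, y up, looking along -z (the intrinsics and any distortion apply to the point x, -y, -z); pixel columns grow to the right and rows downward; lengths in mm; the calibration is good to about 2 mm. A picture is of the moment at which its call begins. There is no depth.
- r.hand_in(): hands the job in; it is judged then, once.
The state is a dict: "time": time; "joint_pos": joint angles; "qd": joint speeds; "joint_efforts": joint torques, N m; "tool_pos": TCP position; "tcp_rot": TCP orientation; "ft_force": force on the tool from outside, world axes, zero at the start; "wrist_torque": the same for the moment, N m; "finger_gap": finger opening in mm; "grip_force": force on a finger pad.
Only numpy, scipy, OpenCV 4.12 (cv2) and the standard library are available. Lean on these libraries where they do the work, as an engineer would, in place of code of your own. Each camera call takes 0.05 s, during which the arm holds its last target. There are 200 camera calls.

## Working session

There is one attempt and no reset: what is moved stays moved. The work goes in short steps, Python scripts to look and compute and a tool call to move; the robot and the scene stay as the last step left them, time stands still between calls to the robot, and variables do not carry over. Pictures are saved under pics/ and viewed, at most 10 in all, crops included, and the job is handed in when it is done.

Besides the shell and the picture viewer there is one more tool, called after "Request:" by a JSON object that holds its "fn" and its "kwargs", one argument or row to a line. step_arm: Moves the arm, as the interface text tells. Its arguments: {"type":"object","properties":{"targets":{"type":"array"},"fingers":{"type":"number"},"newtons":{"type":"number"}},"required":["targets"]}

```bash
mkdir -p pics; cat > h.py <<'E'
import numpy as np, cv2
from bench import r, vision
def snap(n,f=None):
    s=vision.snapshot(n)
    if f: cv2.imwrite('pics/'+f,s['img'])
    return s
E
python3 - <<'E'
from h import *
for n in ('top','side'):
    s=snap(n,n+'0.png'); print(n,{k:v for k,v in s.items() if k!='img'})
print(r.sense())
E
```

```text
top {'mtx': array([[412.69373215,   0.        , 323.39521594],
       [  0.        , 412.69373215, 198.77866786],
       [  0.        ,   0.        ,   1.        ]]), 'eye': array([ 416.65610174,  145.95157295, 1387.33905102]), 'attitude': array([  3.5791231 ,  -0.93638436, -89.62838084])}
side {'mtx': array([[465.39509948,   0.        , 320.4264728 ],
       [  0.        , 465.39509948, 206.46893733],
       [  0.        ,   0.        ,   1.        ]]), 'eye': array([  88.84028812, -587.22283254, 1055.65988404]), 'attitude': array([ 40.38713052,   0.687698  , -31.44344557])}
{'time': 0.1, 'joint_pos': array([-7.29622455e+01,  7.51246253e+00,  8.53249409e+01, -7.62409997e-04,
        8.72640994e+01, -4.89278169e+00]), 'qd': array([-0.06797101, -0.11753667, -0.17657813, -0.03965343,  0.01221937,
       -0.02196415]), 'joint_efforts': array([ 7.47912309e-04, -5.70951211e+01, -5.01943052e+01, -2.25913150e-04,
        8.07940378e-03,  2.80899762e-06]), 'tool_pos': array([ 223.96491759, -556.10608602,  252.3135759 ]), 'tcp_rot': array([-1.79898802e+02, -7.89861031e-03,  2.19305662e+01]), 'ft_force': array([-0.02066322,  0.03509614, -0.16500705]), 'wrist_torque': array([-0.02005545, -0.02231791, -0.04466363]), 'grip_force': 0.0, 'finger_gap': 85.56262864314087}
```

View pics/top0.png

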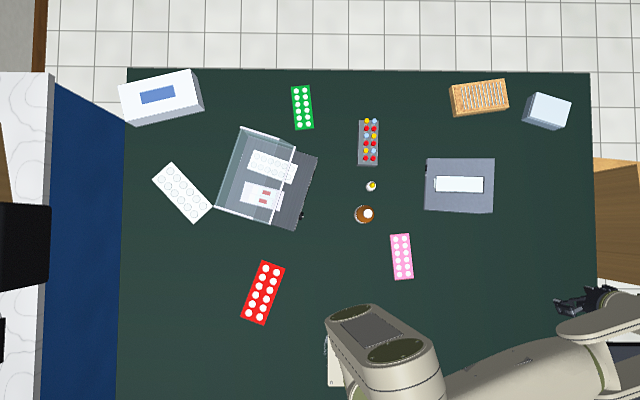

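View pics/side0.png

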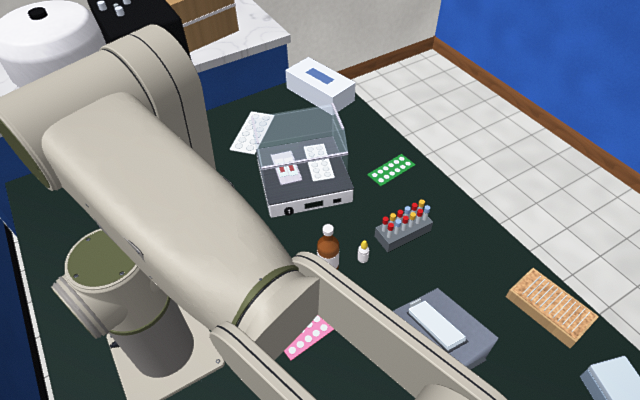

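The top view shows these candidates for the tile:
- white plate under the hood at (272,165)
- larger white plate on the bench at (183,192)
- green at (302,107)
- pink at (401,256)
- red at (263,292)
- slide tray at (262,196)

I choose the one under the hood, at (272,165): white, and the smaller of the two white plates. The rack is at (369,142), the dropper at (371,186), the reagent bottle at (365,214) and the stand at (459,185). Next I check the choice in close crops.

```bash
python3 - <<'E'
import cv2,numpy as np
t=cv2.imread('pics/top0.png');s=cv2.imread('pics/side0.png')
cv2.imwrite('pics/c1.png',cv2.resize(t[120:235,208:328],None,fx=5,fy=5,interpolation=cv2.INTER_CUBIC))
a=cv2.resize(t[150:220,415:505],None,fx=6,fy=6,interpolation=cv2.INTER_CUBIC)
b=cv2.resize(s[100:220,250:360],None,fx=4,fy=4,interpolation=cv2.INTER_CUBIC)[:, :]
cv2.imwrite('pics/c2a.png',a);cv2.imwrite('pics/c2b.png',b)
c=np.zeros((600,800,3),np.uint8);c[:420,:540]=a;
b2=cv2.resize(s[130:220,255:355],(260,234));c[:234,540:]=b2
cv2.imwrite('pics/c2.png',c)
E
```

```text
(no output)
```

View pics/c1.png

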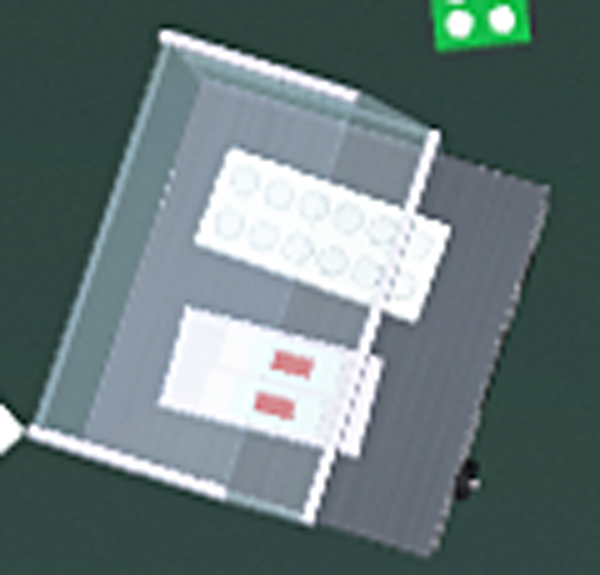

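View pics/c2.png

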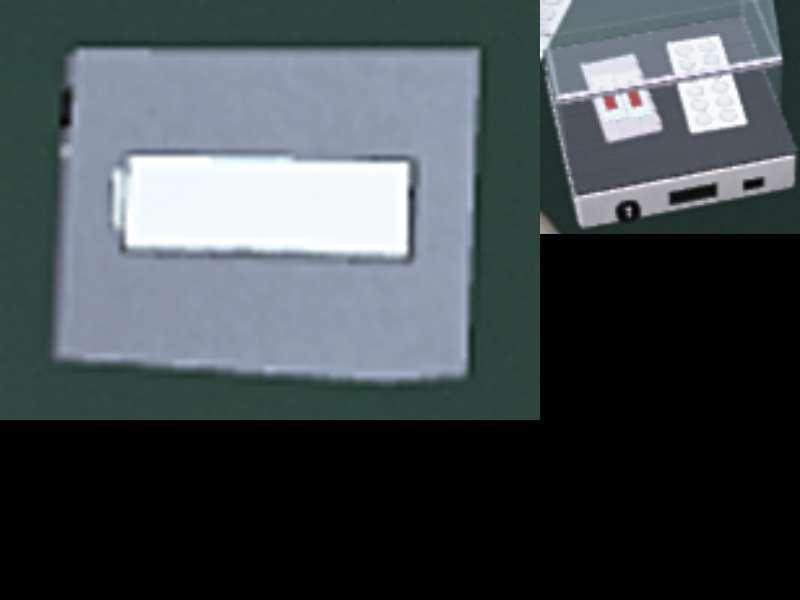

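The close crop confirms the choice: white, two rows of six wells, lying on the left half of the deck. In c1 its front corners are at (450,226) and (416,322). The deck's front corners are at (549,187) and (434,555). In c2 the panel corners are at (125,157), (125,248), (411,160) and (409,254).

```bash
cat >> h.py <<'E'
from scipy.spatial.transform import Rotation as Ro
from scipy.optimize import least_squares
TOP=dict(mtx=np.array([[412.69373215,0,323.39521594],[0,412.69373215,198.77866786],[0,0,1]]),eye=np.array([416.65610174,145.95157295,1387.33905102]),attitude=np.array([3.5791231,-.93638436,-89.62838084]))
SIDE=dict(mtx=np.array([[465.39509948,0,320.4264728],[0,465.39509948,206.46893733],[0,0,1]]),eye=np.array([88.84028812,-587.22283254,1055.65988404]),attitude=np.array([40.38713052,.687698,-31.44344557]))
def proj(P,c=TOP):
    q=(np.atleast_2d(P)-c['eye'])@Ro.from_euler('xyz',c['attitude'],degrees=True).as_matrix()
    q=q*[1,-1,-1]; p=q@c['mtx'].T; return p[:,:2]/p[:,2:]
def back(uv,z,c=TOP):
    uv=np.atleast_2d(uv); d=np.c_[uv,np.ones(len(uv))]@np.linalg.inv(c['mtx']).T*[1,-1,-1]
    d=d@Ro.from_euler('xyz',c['attitude'],degrees=True).as_matrix().T
    z=np.broadcast_to(z,len(uv)); return c['eye']+d*((z-c['eye'][2])/d[:,2])[:,None]
def crop(uv,k,o): return (np.array(uv,float)+.5)/k-.5+np.array(o)
def fit(local,uv,x0,c=TOP): # planar pose x,y,yaw of a body with z fixed in local
    f=lambda p:(proj(Ro.from_euler('z',p[2]).apply(local)+[p[0],p[1],0],c)-uv).ravel()
    s=least_squares(f,x0); return s.x,np.sqrt(np.mean(s.fun**2))
E
python3 - <<'E'
from h import *
t=crop([(450,226),(416,322),(232,148),(195,243)],5,(208,120))
w=crop([(549,187),(434,555)],5,(208,120))
B=back(t,73);W=back(w,70);print(B,W,np.linalg.norm(W[0]-W[1]))
print('tile sizes',np.linalg.norm(B[0]-B[1]),np.linalg.norm(B[0]-B[2]),np.linalg.norm(B[1]-B[3]))
d=B[0]-B[2];y0=np.arctan2(-d[1],-d[0])
print('tile',fit(np.array([(-75,32,73),(-75,-32,73),(75,32,73),(75,-32,73)]),t,[*B.mean(0)[:2],y0]))
print('warmer',fit(np.array([(-117.5,125,70),(-117.5,-125,70)]),w,[*B.mean(0)[:2],y0]))
# panel: centre height: plane 73.5 mid slope + 16/cos
zc=73.5+16/np.cos(np.radians(22));
p=crop([(125,157),(125,248),(411,160),(409,254)],6,(415,150))
R=Ro.from_euler('y',-22,degrees=True)
loc=R.apply(np.array([(-71,24,0),(-71,-24,0),(71,24,0),(71,-24,0.)]))
P=back(p,zc);print(P)
for h in(73.5,):
  # normal n: tilt; panel centre in stand frame = (−16 sin22, 0, zmid+16cos22)
  loc2=loc+[-16*np.sin(np.radians(22)),0,h+16*np.cos(np.radians(22))]
  for y in(0,np.pi/2,-np.pi/2,np.pi): print('stand',y,fit(loc2,p,[*P.mean(0)[:2],y]))
print('things',back([(361.,0)],0)*0)
for n,uv,z in(('rack',(369,142),80),('dropTop',(371.5,185),78),('reagTop',(368,213),170)): print(n,back([uv],z))
s=r.sense();print(s['tool_pos'])
E
```

```text
[[607.49474494 208.38429783  73.        ]
 [545.53426415 229.44491532  73.        ]
 [656.63518708 348.58929657  73.        ]
 [595.10559655 371.14060954  73.        ]] [[633.77560425 145.12575271  70.        ]
 [397.13219419 216.50426965  70.        ]] 247.17402008414885
tile sizes 65.44196504435251 148.56723974760123 150.11657721178116
tile (array([601.38472719, 289.3323625 ,   1.23897328]), np.float64(14.245970401818859))
warmer (array([481.55938845,  68.31031585,  -1.86371236]), np.float64(0.31164896752418303))
[[ 573.79464107 -229.77642286   90.75655588]
 [ 525.50624294 -229.26767884   90.75655588]
 [ 573.47905027 -382.00129342   90.75655588]
 [ 523.50376848 -380.04663263   90.75655588]]
stand 0 (array([ 549.03545216, -310.58344182,   -1.61755677]), np.float64(0.2809144167340626))
stand 1.5707963267948966 (array([ 549.03545214, -310.58344181,    4.66562853]), np.float64(0.2809144167340604))
stand -1.5707963267948966 (array([ 549.03545218, -310.58344184,   -1.61755677]), np.float64(0.280914416734052))
stand 3.141592653589793 (array([ 549.03545217, -310.58344183,    4.66562853]), np.float64(0.28091441673404294))
things [[ 0. -0.  0.]]
rack [[682.16420951 -20.01015441  80.        ]]
dropTop [[543.92204532 -28.20042465  78.        ]]
reagTop [[451.82470594  -5.53428314 170.        ]]
[ 223.96491759 -556.10608602  252.3135759 ]
```

```bash
cat >> h.py <<'E'
def goal(tip_or_tcp,yaw,tilt_axis,tilt,ahead=0):
    """tool down, tool yaw, then tilt about world axis (deg); point lies `ahead` in the tool frame -> TCP, R"""
    R=Ro.from_rotvec(np.radians(tilt)*np.array(tilt_axis))*Ro.from_euler('xyz',[180,0,yaw],degrees=True)
    return np.array(tip_or_tcp)-R.apply(ahead),R
def delta(p,R):
    s=r.sense();C=Ro.from_euler('xyz',s['tcp_rot'],degrees=True)
    return np.round(p-s['tool_pos'],1),np.round((R*C.inv()).as_rotvec(),3)
E
python3 - <<'E'
from h import *
t=crop([(450,226),(416,322),(232,148),(195,243)],5,(208,120))
w=crop([(549,187),(434,555)],5,(208,120))
T,e=fit(np.array([(-75,-32,73),(-75,32,73),(75,-32,73),(75,32,73)]),t,[601,289,1.2]);print('tile',T,np.degrees(T[2]),e)
# warmer incl. side check of other corners: deck front corners only
W,e=fit(np.array([(-117.5,-125,70),(-117.5,125,70)]),w,[560,290,1.28]);print('warmer',W,np.degrees(W[2]),e)
Wi=lambda P:Ro.from_euler('z',-W[2]).apply(np.array(P)-[W[0],W[1],0])
Tw=lambda P:Ro.from_euler('z',T[2]).apply(np.array(P))+[T[0],T[1],0]
print('tile in warmer',Wi([T[0],T[1],70]),'end',Wi(Tw([-75,0,70])))
ex=np.array([np.cos(W[2]),np.sin(W[2]),0]);ey=np.array([-ex[1],ex[0],0])
print('ex',ex,'side proj of front corners',proj(Ro.from_euler('z',W[2]).apply([(-117.5,-125,70),(-117.5,125,70)])+[W[0],W[1],0],SIDE))
print('side proj tile front',proj(Tw([(-75,-32,73),(-75,32,73)]),SIDE))
c=Tw([-66,0,73]);print('contact',c)
# tilt so z_tool gains +ex: z=(0,0,-1)-> rotate about axis a: a x (0,0,-1) = +ex
a=-ey if np.dot(np.cross(-ey,[0,0,-1]),ex)>0 else ey
for x in(11,-11):
  p,R=goal(c,np.degrees(W[2]),a,30,[x,0,22]);print(p,R.as_matrix()[:,2],'corner z',R.apply([x,0,22])[2],delta(p,R))
E
```

```text
tile [601.18945544 289.39154856   1.23348374] 70.67341263404928 0.19905113416166662
warmer [549.41452974 293.3007152    1.27788029] 73.21714713978314 0.31164896752415594
tile in warmer [ 11.20710616 -50.69837558  70.        ] end [-63.71899149 -47.36972864  70.        ]
ex [0.28874528 0.95740595 0.        ] side proj of front corners [[353.82369062 187.44060128]
 [268.26920031 204.7938791 ]]
side proj tile front [[333.62351356 177.08809476]
 [312.20675813 180.59428442]]
contact [579.3466026  227.11081494  73.        ]
[573.41973623 207.45883278  86.55255888] [ 0.14437264  0.47870298 -0.8660254 ] corner z -13.552558883257657 (array([ 349.5,  763.6, -165.8]), array([ 0.398, -0.366,  0.874]))
[578.92107274 225.69986611  97.55255888] [ 0.14437264  0.47870298 -0.8660254 ] corner z -24.552558883257657 (array([ 355. ,  781.8, -154.8]), array([ 0.398, -0.366,  0.874]))
```

The side view agrees with the fit: the tile's front corners project to (334,177) and (312,181), as seen. I set out now, fingers shut and the tool tilted 30° away from the hood.

Request:
{"fn": "step_arm", "kwargs": {
  "targets": [
    [[343,743,46,0.398,-0.366,0.874],[343,743,46,0.398,-0.366,0.874],[343,743,46,0.398,-0.366,0.874],[343,743,46,0.398,-0.366,0.874],[343,743,46,0.398,-0.366,0.874],[343,743,46,0.398,-0.366,0.874],[343,743,46,0.398,-0.366,0.874],[343,743,46,0.398,-0.366,0.874],[343,743,46,0.398,-0.366,0.874],[343,743,46,0.398,-0.366,0.874],[343,743,46,0.398,-0.366,0.874],[343,743,46,0.398,-0.366,0.874]]
  ],
  "fingers": 1,
  "newtons": 30
}}

```text
time: 1.1
tool_pos: [433.6, -101.4, 281.0]
tcp_rot: [180.0, -30.0, 73.2]
ft_force: [0.3, -0.1, -0.4]
finger_gap: 0.3
grip_force: 0.0
```

```bash
cat > d.py <<'E'
from h import *
import sys
ex=np.array([.28875,.9574,0]);a=np.array([.9574,-.28875,0])
off=float(sys.argv[1]);up=float(sys.argv[2])
p,R=goal([579.3,227.1,73],73.2,a,30,[-11,0,22])
print(delta(p+ex*off+[0,0,up],R)); s=r.sense();print(s['time'],s['tool_pos'],s['ft_force'],s['finger_gap'])
E
python3 d.py -40 200
```

```text
(array([133.7, 288.8,  16.6]), array([0.   , 0.001, 0.001]))
1.1 [ 433.60919923 -101.43203408  280.97580735] [ 0.26435767 -0.06010951 -0.43235206] 0.26513025089468717
```

Request:
{"fn": "step_arm", "kwargs": {
  "targets": [
    [[134,289,17,0,0,0],[134,289,17,0,0,0],[134,289,17,0,0,0],[134,289,17,0,0,0],[134,289,17,0,0,0],[134,289,17,0,0,0],[134,289,17,0,0,0],[134,289,17,0,0,0],[134,289,-23,0,0,0],[134,289,-63,0,0,0],[134,289,-103,0,0,0],[134,289,-143,0,0,0]]
  ]
}}

```text
time: 2.1
tool_pos: [566.8, 186.1, 136.5]
tcp_rot: [179.9, -29.9, 73.3]
ft_force: [1.7, -0.2, -0.0]
finger_gap: 0.1
grip_force: 0.0
```

Request:
{"fn": "step_arm", "kwargs": {
  "targets": [
    [[0,0,0,0,0,0],[0,0,0,0,0,0]]
  ]
}}

```text
time: 2.27
tool_pos: [565.0, 185.9, 135.8]
tcp_rot: [-179.7, -29.9, 73.0]
ft_force: [0.4, 0.1, 1.7]
finger_gap: 0.1
grip_force: 0.0
```

```bash
python3 d.py -1 12; python3 -c "
from h import *
s=snap('side');t=snap('top')
a=cv2.resize(s['img'][90:230,240:370],None,fx=3,fy=3,interpolation=cv2.INTER_CUBIC);b=cv2.resize(t['img'][120:235,205:335],(390,345),interpolation=cv2.INTER_CUBIC)
c=np.zeros((420,780,3),np.uint8);c[:,:390]=a;c[:345,390:]=b;cv2.imwrite('pics/d1.png',c)"
```

```text
(array([ 13.6,  38.8, -26.2]), array([ 0.   , -0.005,  0.   ]))
2.2667 [565.01492334 185.90902635 135.80143636] [0.40894995 0.0911986  1.66137908] 0.0686103779829616
```

View pics/d1.png

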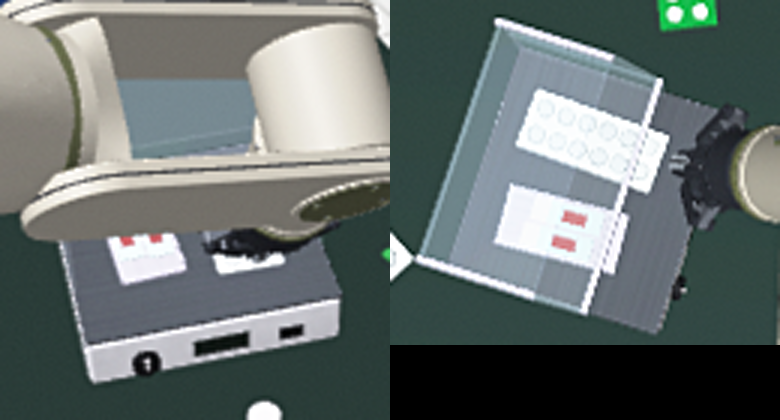

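The top crop shows the shut fingertip at about (675,165), just in front of the tile's end and on its midline, clear of the hood rail. I move over the end and descend.

Request:
{"fn": "step_arm", "kwargs": {
  "targets": [
    [[7,20,-12,0,0,0],[14,39,-24,0,0,0],[14,39,-28,0,0,0],[14,39,-31,0,0,0],[14,39,-31,0,0,0],[14,39,-31,0,0,0]]
  ]
}}

```text
time: 2.87
tool_pos: [582.4, 224.2, 109.3]
tcp_rot: [179.7, -30.0, 73.3]
ft_force: [0.0, 0.4, -1.2]
finger_gap: 0.1
grip_force: 0.0
```

```bash
python3 d.py 0 0
```

```text
(array([ -3.6,   1.5, -11.7]), array([0.001, 0.004, 0.001]))
2.8667 [582.42983322 224.19201796 109.29843676] [ 0.02000334  0.39847359 -1.21758462] 0.07401287585413496
```

Request:
{"fn": "step_arm", "kwargs": {
  "targets": [
    [[-1,0,-4,0,0,0],[-2,0,-7,0,0,0],[-2,0,-8,0,0,0],[-2,0,-8,0,0,0]]
  ]
}}

```text
time: 3.2
tool_pos: [579.0, 224.4, 98.8]
tcp_rot: [180.0, -30.0, 73.2]
ft_force: [0.1, 0.6, -0.4]
finger_gap: -0.1
grip_force: 0.0
```

Request:
{"fn": "step_arm", "kwargs": {
  "targets": [
    [[0,0,-1,0,0,0],[0,0,-2,0,0,0],[0,0,-2,0,0,0]]
  ]
}}

```text
time: 3.45
tool_pos: [579.3, 224.6, 97.1]
tcp_rot: [179.9, -30.0, 73.2]
ft_force: [-0.3, -0.0, -0.2]
finger_gap: -0.1
grip_force: 0.0
```

Request:
{"fn": "step_arm", "kwargs": {
  "targets": [
    [[0,0,-1,0,0,0],[0,0,-2,0,0,0],[0,0,-2,0,0,0]]
  ]
}}

```text
time: 3.7
tool_pos: [579.8, 224.8, 96.0]
tcp_rot: [179.9, -30.0, 73.3]
ft_force: [-0.2, -0.9, 3.3]
finger_gap: -0.0
grip_force: 1.6
```

Request:
{"fn": "step_arm", "kwargs": {
  "targets": [
    [[0,0,-1,0,0,0],[0,0,-1,0,0,0],[0,0,-1,0,0,0]]
  ]
}}

```text
time: 3.95
tool_pos: [580.2, 224.9, 95.8]
tcp_rot: [179.8, -30.0, 73.3]
ft_force: [-2.5, -1.0, 8.9]
finger_gap: -0.4
grip_force: 4.3
```

Request:
{"fn": "step_arm", "kwargs": {
  "targets": [
    [[0,0,-0.5,0,0,0],[-0.6,-1.9,-0.5,0,0,0],[-1.4,-4.8,-0.5,0,0,0],[-2.6,-8.6,-0.5,0,0,0],[-3.8,-12.4,-0.5,0,0,0],[-4.9,-16.3,-0.5,0,0,0],[-6.1,-20.1,-0.5,0,0,0],[-6.1,-20.1,-0.5,0,0,0]]
  ]
}}

```text
time: 4.62
tool_pos: [574.7, 204.7, 95.8]
tcp_rot: [179.7, -30.1, 73.3]
ft_force: [-1.4, -0.9, 8.1]
finger_gap: -0.2
grip_force: 4.2
```

```bash
python3 -c "
from h import *
t=snap('top')
print(r.sense()['tool_pos'])
cv2.imwrite('pics/d2.png',cv2.resize(t['img'][120:235,208:328],None,fx=5,fy=5,interpolation=cv2.INTER_CUBIC))"
```

```text
[574.69164842 204.72586298  95.78135606]
```

View pics/d2.png

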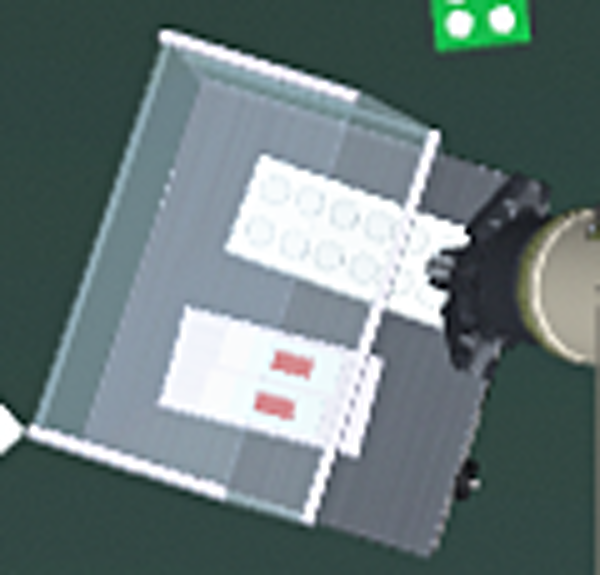

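The tile follows: its back corners moved from (232,148) to (262,154) and from (195,243) to (226,250), about 20 mm. I carry on with the stroke, stopping short of the deck's edge, then lift and reset.

Request:
{"fn": "step_arm", "kwargs": {
  "targets": [
    [[-1.2,-3.8,0,0,0,0],[-2.3,-7.7,0,0,0,0],[-3.5,-11.5,0,0,0,0],[-4.6,-15.3,0,0,0,0],[-5.8,-19.1,0,0,0,0],[-6.9,-23,0,0,0,0],[-8.1,-26.8,0,0,0,0],[-8.1,-26.8,0,0,0,0]]
  ]
}}

```text
time: 5.33
tool_pos: [566.6, 177.8, 95.8]
tcp_rot: [179.7, -30.1, 73.3]
ft_force: [-0.8, -0.5, 9.2]
finger_gap: -0.2
grip_force: 4.4
```

Request:
{"fn": "step_arm", "kwargs": {
  "targets": [
    [[0,0,5,0,0,0],[0,0,15,0,0,0],[6,18,15,0,0,0],[13,43,15,0,0,0],[13,43,8,0,0,0],[13,43,4,0,0,0],[13,43,3,0,0,0],[13,43,3,0,0,0]]
  ]
}}

```text
time: 6.0
tool_pos: [577.6, 220.4, 96.3]
tcp_rot: [180.0, -30.0, 73.2]
ft_force: [0.5, -0.6, -0.2]
finger_gap: 0.4
grip_force: 0.0
```

Request:
{"fn": "step_arm", "kwargs": {
  "targets": [
    [[0,0,-1.5,0,0,0],[0,0,-2.5,0,0,0],[0,0,-2.5,0,0,0],[0,0,-2.5,0,0,0]]
  ]
}}

```text
time: 6.33
tool_pos: [578.8, 220.4, 95.8]
tcp_rot: [179.8, -30.0, 73.2]
ft_force: [-3.4, -0.7, 8.6]
finger_gap: -0.2
grip_force: 4.1
```

Request:
{"fn": "step_arm", "kwargs": {
  "targets": [
    [[0,0,-0.3,0,0,0],[-0.9,-2.9,-0.3,0,0,0],[-2.0,-6.7,-0.3,0,0,0],[-3.2,-10.5,-0.3,0,0,0],[-4.3,-14.4,-0.3,0,0,0],[-5.5,-18.2,-0.3,0,0,0],[-6.6,-22,-0.3,0,0,0],[-7.8,-25.8,-0.3,0,0,0],[-8.9,-29.7,-0.3,0,0,0],[-10.1,-33.5,-0.3,0,0,0],[-11.2,-37.3,-0.3,0,0,0],[-12.4,-41.2,-0.3,0,0,0]]
  ]
}}

```text
time: 7.33
tool_pos: [567.1, 179.3, 95.9]
tcp_rot: [179.7, -30.1, 73.3]
ft_force: [1.1, 2.3, 6.2]
finger_gap: 0.1
grip_force: 3.0
```

Request:
{"fn": "step_arm", "kwargs": {
  "targets": [
    [[-1,-3.5,0,0,0,0],[-1,-3.5,0,0,0,0],[-1,-3.5,5,0,0,0],[-1,-3.5,25,0,0,0],[-1,-3.5,65,0,0,0],[-5,-20,105,0,0,0],[-15,-60,125,0,0,0],[-20,-100,135,0,0,0],[-25,-140,135,0,0,0],[-25,-180,135,0,0,0],[-25,-200,135,0,0,0],[-25,-200,135,0,0,0]]
  ]
}}

```text
time: 8.33
tool_pos: [540.7, -25.4, 229.2]
tcp_rot: [179.9, -29.9, 73.0]
ft_force: [0.3, 0.0, -0.3]
finger_gap: 0.1
grip_force: 0.0
```

```bash
python3 -c "
from h import *
t=snap('top');print(r.sense()['tool_pos'],r.sense()['time'])
a=cv2.resize(t['img'][125:235,210:330],None,fx=5,fy=5,interpolation=cv2.INTER_CUBIC)
cv2.imwrite('pics/d3.png',a)"
```

```text
[540.69066529 -23.1702192  229.0658575 ] 8.3833
```

View pics/d3.png

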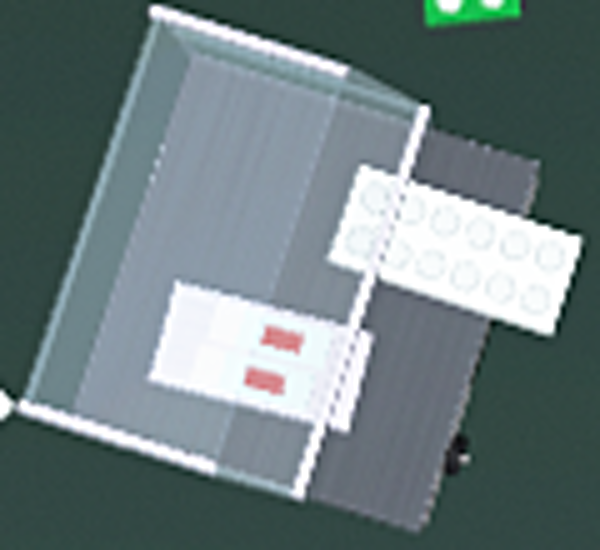

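The tile lies with its front corners at (583,238) and (551,334) in the crop and its back corners at (360,164) and (328,262). It overhangs the deck's edge, and the tray has not moved.

```bash
python3 -c "
from h import *
t=crop([(583,238),(551,334),(360,164),(328,262)],5,(210,125))
T,e=fit(np.array([(-75,-32,73),(-75,32,73),(75,-32,73),(75,32,73)]),t,[570,210,1.2]);print('tile',T,np.degrees(T[2]),e)
W=np.array([549.41,293.30,1.27788])
Tw=lambda P:Ro.from_euler('z',T[2]).apply(np.array(P,float))+[T[0],T[1],0]
print('end in W',Ro.from_euler('z',-W[2]).apply(Tw([-75,0,70])-[W[0],W[1],0]))
c=Tw([-61,0,74]);p,R=goal(c,np.degrees(T[2]),[1,0,0],0)
print(c,delta(p,R),delta(p+[0,0,60],R))"
```

```text
tile [576.36914704 198.14908938   1.26157442] 72.28288955958122 0.20493069796487262
end in W [-158.3037366   -52.06238376   70.        ]Traceback (most recent call last):
  File "<string>", line 8, in <module>
    c=Tw([-61,0,74]);p,R=goal(c,np.degrees(T[2]),[1,0,0],0)
                         ~~~~^^^^^^^^^^^^^^^^^^^^^^^^^^^^^^
  File "h.py", line 25, in goal
    return np.array(tip_or_tcp)-R.apply(ahead),R
                                ~~~~~~~^^^^^^^
  File "scipy/spatial/transform/_rotation.pyx", line 2579, in scipy.spatial.transform._rotation.Rotation.apply
IndexError: tuple index out of range
```

```bash
python3 -c "
from h import *
T=[576.37,198.15,1.26157]
Tw=lambda P:Ro.from_euler('z',T[2]).apply(np.array(P,float))+[T[0],T[1],0]
c=Tw([-61,0,74]);p,R=goal(c,72.28,[1,0,0],0,[0,0,0])
print(c,delta(p,R),delta(p+[0,0,60],R))"
```

```text
[557.80637323 140.04327267  74.        ] (array([  17.1,  163.2, -155.1]), array([-0.498,  0.157, -0.012])) (array([ 17.1, 163.2, -95.1]), array([-0.498,  0.157, -0.012]))
```

Request:
{"fn": "step_arm", "kwargs": {
  "targets": [
    [[0,0,0,-0.1,0.03,0],[4,40,-10,-0.25,0.08,0],[8,80,-30,-0.37,0.12,-0.006],[12,120,-60,-0.498,0.157,-0.012],[17,160,-80,-0.498,0.157,-0.012],[17,163,-95,-0.498,0.157,-0.012],[17,163,-95,-0.498,0.157,-0.012],[17,163,-95,-0.498,0.157,-0.012]]
  ],
  "fingers": -1
}}

```text
time: 9.05
tool_pos: [555.4, 145.1, 131.7]
tcp_rot: [-179.7, 0.1, 72.8]
ft_force: [-0.2, -0.2, 0.3]
finger_gap: 85.5
grip_force: 0.0
```

```bash
python3 -c "
from h import *
T=[576.37,198.15,1.26157]
Tw=lambda P:Ro.from_euler('z',T[2]).apply(np.array(P,float))+[T[0],T[1],0]
c=Tw([-61,0,74]);p,R=goal(c,72.28,[1,0,0],0,[0,0,0])
print(delta(p,R));s=snap('side');t=snap('top');print(r.sense()['finger_gap'])
a=cv2.resize(s['img'][110:240,250:380],None,fx=3,fy=3,interpolation=cv2.INTER_CUBIC);b=cv2.resize(t['img'][120:235,205:335],(390,345),interpolation=cv2.INTER_CUBIC)
c=np.zeros((420,780,3),np.uint8);c[:390,:390]=a;c[:345,390:]=b;cv2.imwrite('pics/d4.png',c)"
```

```text
(array([  2.4,  -5. , -57.7]), array([-0.001, -0.006, -0.008]))
85.16175506151377
```

View pics/d4.png

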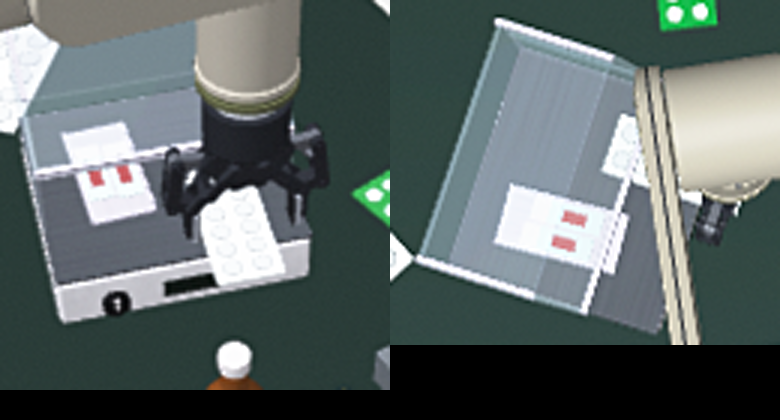

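The side crop shows the open fingers straddling the tile at about (190,225) and (297,215), above and behind its overhanging end, still about 60 mm high. I settle, check the pose and descend.

Request:
{"fn": "step_arm", "kwargs": {
  "targets": [
    [[2,-5,-10,0,0,0],[2,-5,-25,0,0,0],[2,-5,-35,0,0,0],[2,-5,-35,0,0,0],[2,-5,-35,0,0,0]]
  ]
}}

```text
time: 9.57
tool_pos: [559.4, 136.4, 98.6]
tcp_rot: [-179.8, -0.0, 72.4]
ft_force: [0.1, 0.1, 0.4]
finger_gap: 85.5
grip_force: 0.0
```

```bash
cat > g.py <<'E'
from h import *
T=[576.37,198.15,1.26157]
Tw=lambda P:Ro.from_euler('z',T[2]).apply(np.array(P,float))+[T[0],T[1],0]
c=Tw([-61,0,74]);p,R=goal(c,72.28,[1,0,0],0,[0,0,0])
print(delta(p,R))
E
python3 g.py
```

```text
(array([ -1.6,   3.6, -24.6]), array([-0.001, -0.002, -0.002]))
```

Request:
{"fn": "step_arm", "kwargs": {
  "targets": [
    [[-2,3,-8,0,0,0],[-2,3,-16,0,0,0],[-2,3,-22,0,0,0],[-2,3,-25,0,0,0],[-2,3,-25,0,0,0],[-2,3,-25,0,0,0]]
  ]
}}

```text
time: 10.07
tool_pos: [557.5, 140.6, 73.7]
tcp_rot: [-179.9, -0.0, 72.5]
ft_force: [-0.4, -0.2, 1.2]
finger_gap: 85.4
grip_force: 0.0
```

Request:
{"fn": "step_arm", "kwargs": {
  "targets": [
    [[0,0,0,0,0,0],[0,0,0,0,0,0],[0,0,0,0,0,0],[0,0,0,0,0,0],[0,0,0,0,0,0],[0,0,0,0,0,0]]
  ],
  "fingers": 0.5,
  "newtons": 50
}}

```text
time: 10.57
tool_pos: [558.2, 140.7, 74.6]
tcp_rot: [-180.0, -0.1, 72.5]
ft_force: [-1.7, -0.9, 5.0]
finger_gap: 62.3
grip_force: 53.5
```

The grip holds at a gap of about 63 mm. I lift gently and look.

Request:
{"fn": "step_arm", "kwargs": {
  "targets": [
    [[0,0,3,0,0,0],[0,0,8,0,0,0],[0,0,15,0,0,0],[-1,-3,25,0,0,0],[-3,-10,35,0,0,0],[-6,-20,45,0,0,0],[-10,-32,50,0,0,0],[-14,-45,50,0,0,0],[-14,-45,50,0,0,0],[-14,-45,50,0,0,0]]
  ]
}}

```text
time: 11.4
tool_pos: [543.3, 94.2, 123.8]
tcp_rot: [-179.9, -0.1, 72.4]
ft_force: [0.2, -0.2, -1.1]
finger_gap: 61.8
grip_force: 54.6
```

```bash
python3 -c "
from h import *
s=snap('side');q=r.sense();print(q['finger_gap'],q['tool_pos'],q['tcp_rot'],q['ft_force'])
a=cv2.resize(s['img'][100:240,250:410],None,fx=5,fy=4.2,interpolation=cv2.INTER_CUBIC)[:600]
a=cv2.resize(s['img'][110:240,250:410],None,fx=4.6,fy=4.6,interpolation=cv2.INTER_CUBIC)[:600]
cv2.imwrite('pics/d5.png',a)"
```

```text
61.52235468398195 [543.30512677  94.78690692 123.65585053] [-1.79869235e+02 -5.75444908e-02  7.23994144e+01] [ 0.01952415  0.82172096 -1.10552214]
```

View pics/d5.png

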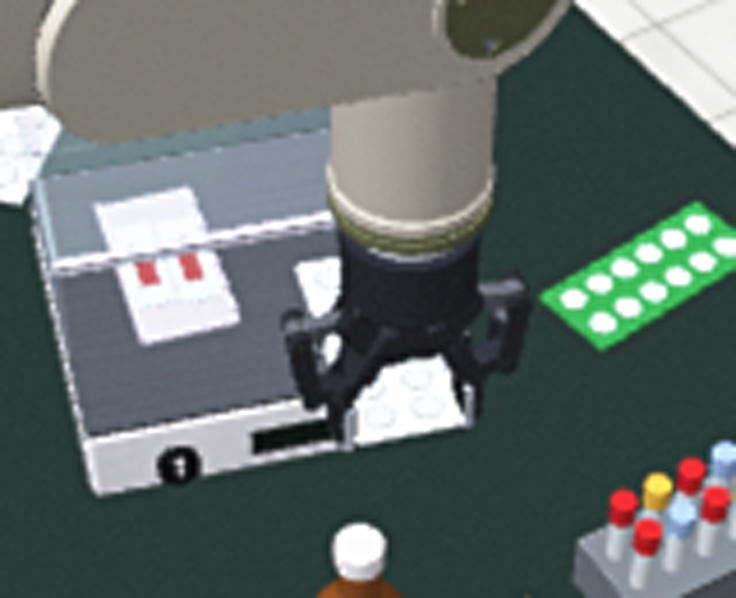

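The tile is held level-looking between the pads: front corners near (355,446) and (470,428), back-left corner at (296,262). I compare that with the predicted projection to find the droop.

```bash
python3 -c "
from h import *
q=r.sense();C=Ro.from_euler('xyz',q['tcp_rot'],degrees=True);p=q['tool_pos']
for d in (-4,-2,0,2,4,6):
  # tool x = tile x ; tool y=-tile y ; underside at tool z=+4 ; droop about tool y at grip
  L=np.array([(-14.,32,-3),(-14,-32,-3),(136,-32,-3),(136,32,-3)]) # tile x from grip; tool y
  L=Ro.from_euler('y',-d,degrees=True).apply(L)+[0,0,4]
  uv=proj(C.apply(L)+p,SIDE); print(d,np.round((uv-[250,110])*4.6).tolist(), (C.apply(L)+p)[2].round())
"
```

```text
-4 [[458.0, 419.0], [351.0, 440.0], [291.0, 249.0], [391.0, 231.0]] [554. 234. 132.]
-2 [[458.0, 418.0], [351.0, 439.0], [291.0, 254.0], [391.0, 236.0]] [554. 234. 128.]
0 [[458.0, 417.0], [351.0, 438.0], [291.0, 259.0], [391.0, 241.0]] [554. 234. 123.]
2 [[458.0, 417.0], [351.0, 438.0], [291.0, 265.0], [391.0, 247.0]] [554. 234. 118.]
4 [[458.0, 416.0], [351.0, 437.0], [291.0, 270.0], [391.0, 252.0]] [554. 234. 113.]
6 [[458.0, 415.0], [351.0, 436.0], [291.0, 276.0], [391.0, 258.0]] [554. 234. 109.]
```

```bash
cat > pl.py <<'E'
from h import *
S=[549.04,-310.58,-1.61756]
b=np.radians(22)
Rs=Ro.from_euler('z',S[2])*Ro.from_euler('y',-22,degrees=True)
pc=Ro.from_euler('z',S[2]).apply([-16*np.sin(b),0,73.5+16*np.cos(b)])+[S[0],S[1],0]
Rt=Rs*Ro.from_euler('z',180,degrees=True)
Rtool=Rt*Ro.from_euler('x',180,degrees=True)
def tcp(up,n,tx=-61,tz=4.3):  # tile centre `up` mm upslope of home, n mm off the panel
    return pc+Rs.apply([3+up,0,n])+Rt.apply([tx,0,tz])
E
python3 -c "
from pl import *
q=r.sense();C=Ro.from_euler('xyz',q['tcp_rot'],degrees=True);p=q['tool_pos']
for t in(8,13,18,22): print(t,np.round((proj(C.apply([(-11.,-34,t),(11,-34,t),(-11,-40,t),(-11,34,t)])+p,SIDE)-[250,110])*4.6).tolist())
print('panel',pc,Rs.as_matrix().round(3).tolist(),Rtool.as_euler('xyz',degrees=True))
for u,n in((12,60),(12,6),(0,0)): print(tcp(u,n),delta(tcp(u,n),Rtool))
"
```

```text
8 [[346.0, 443.0], [337.0, 415.0], [336.0, 445.0], [460.0, 421.0]]
13 [[346.0, 449.0], [337.0, 421.0], [336.0, 451.0], [459.0, 427.0]]
18 [[346.0, 454.0], [337.0, 426.0], [336.0, 456.0], [459.0, 432.0]]
22 [[346.0, 459.0], [337.0, 431.0], [336.0, 461.0], [459.0, 437.0]]
panel [ 549.32018554 -304.59284695   88.33494167] [[-0.043, 0.999, 0.018], [-0.926, -0.047, 0.374], [0.375, 0.0, 0.927]] [180.          22.          87.32063889]
[ 547.15213434 -350.92091368  176.42296462] (array([   3.8, -445.7,   52.8]), array([-0.38 ,  0.066,  0.258]))
[ 546.20650815 -371.12755522  126.35503647] (array([   2.9, -465.9,    2.7]), array([-0.38 ,  0.066,  0.258]))
[ 546.62155123 -362.25869476  116.29665423] (array([   3.3, -457. ,   -7.4]), array([-0.38 ,  0.066,  0.258]))
```

Request:
{"fn": "step_arm", "kwargs": {
  "targets": [
    [[0,0,8,0,0,0],[0,0,22,0,0,0],[0,0,42,0,0,0],[0,-2,65,0,0,0],[0,-8,88,0,0,0],[0,-20,108,0,0,0],[0,-38,122,0,0,0],[0,-60,130,0,0,0],[0,-85,132,0,0,0],[1,-110,132,0,0,0],[1,-135,132,0,0,0],[1,-160,132,0,0,0]]
  ]
}}

```text
time: 12.45
tool_pos: [544.8, -65.1, 256.5]
tcp_rot: [-179.9, -0.1, 72.5]
ft_force: [0.2, 1.1, -0.6]
finger_gap: 62.2
grip_force: 54.6
```

Request:
{"fn": "step_arm", "kwargs": {
  "targets": [
    [[0,-25,0,0,0,0],[0,-50,0,-0.02,0.003,0.015],[0,-75,0,-0.05,0.009,0.035],[1,-100,0,-0.09,0.016,0.06],[1,-125,0,-0.13,0.023,0.09],[1,-150,0,-0.17,0.03,0.12],[2,-175,0,-0.21,0.037,0.15],[2,-200,0,-0.25,0.044,0.175],[2,-225,0,-0.29,0.05,0.2],[3,-248,0,-0.32,0.056,0.22],[3,-265,0,-0.35,0.061,0.24],[3,-275,0,-0.365,0.064,0.25]]
  ]
}}

```text
time: 13.45
tool_pos: [547.7, -340.5, 255.8]
tcp_rot: [-180.0, 21.2, 87.0]
ft_force: [-0.3, 0.6, -1.7]
finger_gap: 62.2
grip_force: 54.6
```

```bash
python3 -c "
from pl import *
q=r.sense();print(q['time'],q['tool_pos'],q['finger_gap'],q['grip_force'])
for u,n in((12,60),(12,12),(0,0)): print(delta(tcp(u,n),Rtool))
"
```

```text
13.45 [ 547.71399888 -340.45213044  255.8288586 ] 62.16888762839762 54.64785933494568
(array([ -0.6, -10.5, -79.4]), array([-0.014,  0.   ,  0.006]))
(array([  -1.4,  -28.4, -123.9]), array([-0.014,  0.   ,  0.006]))
(array([  -1.1,  -21.8, -139.5]), array([-0.014,  0.   ,  0.006]))
```

Down to 12 mm off the panel and 12 mm upslope, then one close look.

Request:
{"fn": "step_arm", "kwargs": {
  "targets": [
    [[0,-2,-10,-0.007,0,0.003],[0,-5,-28,-0.014,0,0.006],[0,-8,-50,-0.014,0,0.006],[-1,-12,-70,-0.014,0,0.006],[-1,-17,-88,-0.014,0,0.006],[-1,-22,-103,-0.014,0,0.006],[-1,-26,-115,-0.014,0,0.006],[-1,-28,-122,-0.014,0,0.006],[-1,-28,-124,-0.014,0,0.006],[-1,-28,-124,-0.014,0,0.006],[-1,-28,-124,-0.014,0,0.006]]
  ]
}}

```text
time: 14.37
tool_pos: [547.4, -367.4, 133.0]
tcp_rot: [179.8, 21.9, 87.3]
ft_force: [-0.6, -0.2, -1.0]
finger_gap: 62.1
grip_force: 54.6
```

```bash
python3 -c "
from pl import *
s=snap('side');t=snap('top')
q=r.sense();print(q['time'],q['tool_pos'],q['tcp_rot'],q['ft_force'])
print(delta(tcp(12,0),Rtool),delta(tcp(0,0),Rtool))
C=Ro.from_euler('xyz',q['tcp_rot'],degrees=True);p=q['tool_pos']
L=C.apply(np.array([(-14.,32,1),(-14,-32,1),(136,-32,1),(136,32,1)]))+p
print('tile side',proj(L,SIDE).round(1).tolist(),'top',proj(L).round(1).tolist())
P=pc+Rs.apply(np.array([(-71.,24,0),(-71,-24,0),(71,24,0),(71,-24,0)]))
print('panel side',proj(P,SIDE).round(1).tolist(),'top',proj(P).round(1).tolist())
a=cv2.resize(s['img'][255:385,370:510],(420,390),interpolation=cv2.INTER_CUBIC);b=cv2.resize(t['img'][140:230,410:505],(380,360),interpolation=cv2.INTER_CUBIC)
c=np.zeros((390,800,3),np.uint8);c[:,:420]=a;c[:360,420:]=b;cv2.imwrite('pics/d6.png',c)
cv2.imwrite('pics/s6.png',s['img'])"
```

```text
14.4667 [ 547.61731719 -367.56853845  133.56850927] [179.80069401  21.97141745  87.24994906] [-0.35386295 -0.29532264 -1.01736206]
(array([ -1.5,  -5.8, -12.8]), array([-0.   ,  0.003, -0.   ])) (array([ -1. ,   5.3, -17.3]), array([-0.   ,  0.003, -0.   ]))
tile side [[474.3, 332.6], [450.1, 346.9], [406.8, 306.7], [429.1, 294.8]] top [[489.4, 172.7], [488.8, 193.5], [438.1, 192.4], [438.8, 172.4]]
panel side [[423.7, 299.7], [407.2, 308.6], [465.0, 335.3], [447.2, 345.7]] top [[436.0, 176.0], [435.4, 190.8], [482.9, 176.4], [482.4, 191.7]]
```

View pics/d6.png

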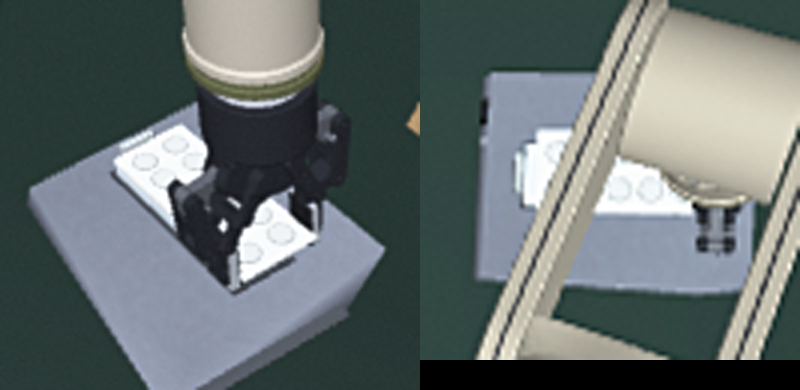

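The last look agrees with the prediction. The tile's low corners at (113,158) and (180,124) in the side crop, and (536,130) in the top crop, are within 1–2 px of the model. The tile is parallel to the panel and centred, about 13 mm off it and about 12 mm upslope of home. I lower along the normal.

Request:
{"fn": "step_arm", "kwargs": {
  "targets": [
    [[-0.5,-1.2,-3,0,0,0],[-1,-2.4,-6,0,0,0],[-1.3,-3.7,-9,0,0,0],[-1.3,-4.1,-10,0,0,0],[-1.3,-4.1,-10,0,0,0],[-1.3,-4.1,-10,0,0,0]]
  ]
}}

```text
time: 14.97
tool_pos: [545.3, -371.5, 121.8]
tcp_rot: [179.9, 21.9, 87.3]
ft_force: [0.6, 0.7, -1.0]
finger_gap: 62.1
grip_force: 54.7
```

Request:
{"fn": "step_arm", "kwargs": {
  "targets": [
    [[0,-0.4,-1,0,0,0],[0,-0.8,-2,0,0,0],[0,-0.8,-2,0,0,0],[0,-0.8,-2,0,0,0]]
  ]
}}

```text
time: 15.3
tool_pos: [545.6, -372.1, 121.0]
tcp_rot: [179.9, 21.9, 87.3]
ft_force: [-2.8, 5.6, 6.0]
finger_gap: 61.9
grip_force: 55.2
```

Request:
{"fn": "step_arm", "kwargs": {
  "targets": [
    [[0,0.2,0.6,0,0,0],[0.1,2,-0.2,0,0,0],[0.2,4,-1,0,0,0],[0.3,6,-1.8,0,0,0],[0.4,8,-2.6,0,0,0],[0.4,8,-2.6,0,0,0],[0.4,8,-2.6,0,0,0]]
  ]
}}

```text
time: 15.88
tool_pos: [546.3, -364.2, 117.9]
tcp_rot: [179.9, 21.9, 87.3]
ft_force: [0.6, 1.8, 5.2]
finger_gap: 61.9
grip_force: 55.1
```

Request:
{"fn": "step_arm", "kwargs": {
  "targets": [
    [[0,0.8,-0.4,0,0,0],[0,1.6,-0.7,0,0,0],[0,1.6,-0.7,0,0,0],[0,1.6,-0.7,0,0,0]]
  ]
}}

```text
time: 16.22
tool_pos: [546.3, -362.8, 117.4]
tcp_rot: [179.9, 22.0, 87.3]
ft_force: [-0.1, -0.4, 5.4]
finger_gap: 61.9
grip_force: 55.1
```

```bash
cat > q.py <<'E'
from pl import *
q=r.sense();print(Rs.inv().apply(tcp(0,0)-q['tool_pos']).round(2),'panel-frame still to go; force in panel frame',Rs.inv().apply(q['ft_force']).round(2),q['time'])
E
python3 q.py
```

```text
[-0.92  0.28 -0.79] panel-frame still to go; force in panel frame [ 2.39 -0.09  4.84] 16.2167
```

Request:
{"fn": "step_arm", "kwargs": {
  "targets": [
    [[0,0.9,-0.4,0,0,0],[0.1,1.4,-0.6,0,0,0],[0.1,1.4,-0.6,0,0,0],[0.1,1.4,-0.6,0,0,0]]
  ]
}}

```text
time: 16.55
tool_pos: [546.4, -361.5, 116.8]
tcp_rot: [179.9, 22.0, 87.3]
ft_force: [-0.4, 0.2, 6.1]
finger_gap: 61.8
grip_force: 55.1
```

```bash
python3 q.py
```

```text
[ 0.51  0.24 -0.78] panel-frame still to go; force in panel frame [ 2.13 -0.38  5.69] 16.55
```

Request:
{"fn": "step_arm", "kwargs": {
  "targets": [
    [[0,0.9,-0.4,0,0,0],[0.1,1.4,-0.6,0,0,0],[0.1,1.4,-0.6,0,0,0],[0.1,1.4,-0.6,0,0,0]]
  ]
}}

```text
time: 16.88
tool_pos: [546.4, -361.1, 116.7]
tcp_rot: [179.9, 22.1, 87.3]
ft_force: [-0.8, -5.1, 5.4]
finger_gap: 62.1
grip_force: 55.0
```

```bash
python3 q.py
```

```text
[ 0.88  0.27 -0.81] panel-frame still to go; force in panel frame [ 6.74 -0.56  3.09] 16.8833
```

Lip contact: the upslope force has jumped to 6.7 N. I release.

Request:
{"fn": "step_arm", "kwargs": {
  "targets": [
    [[0,0,0,0,0,0],[0,0,0,0,0,0],[0,0,0,0,0,0],[0,0,0,0,0,0],[0,0,0,0,0,0],[0,0,0,0,0,0]]
  ],
  "fingers": -1
}}

```text
time: 17.38
tool_pos: [546.0, -359.7, 115.2]
tcp_rot: [180.0, 21.9, 87.3]
ft_force: [-0.3, -0.6, 0.3]
finger_gap: 85.5
grip_force: 0.0
```

Request:
{"fn": "step_arm", "kwargs": {
  "targets": [
    [[0,2,5,0,0,0],[0,5,13,0,0,0],[1,9,23,0,0,0],[1,17,42,0,0,0],[2,28,70,0,0,0],[2,40,100,0,0,0],[2,50,135,0,0,0],[-30,50,170,0,0,0],[-70,30,175,0,0,0],[-110,0,175,0,0,0],[-150,-30,175,0,0,0],[-190,-60,175,0,0,0]]
  ]
}}

```text
time: 18.38
tool_pos: [381.1, -400.9, 292.9]
tcp_rot: [179.8, 22.0, 87.3]
ft_force: [0.4, -0.5, 0.3]
finger_gap: 85.4
grip_force: 0.0
```

Request:
{"fn": "step_arm", "kwargs": {
  "targets": [
    [[-40,-40,0,0,0,0],[-60,-80,0,0,0,0],[-80,-120,0,0,0,0],[-100,-160,0,0,0,0],[-110,-180,0,0,0,0],[-110,-180,0,0,0,0],[-110,-180,0,0,0,0]]
  ]
}}

```text
time: 18.97
tool_pos: [270.1, -582.3, 291.5]
tcp_rot: [179.9, 22.0, 87.1]
ft_force: [0.8, 0.2, 0.7]
finger_gap: 85.5
grip_force: 0.0
```

```bash
python3 -c "
from pl import *
t=snap('top','f.png');q=r.sense();print(q['time'],q['tool_pos'],q['ft_force'])
I=t['img'];m=(I.min(2)>200).astype(np.uint8);m[:150]=0;m[215:]=0;m[:,:418]=0;m[:,503:]=0
n,l,st,ce=cv2.connectedComponentsWithStats(m)
for i in range(1,n):
  if st[i,4]>60:
    pts=np.argwhere(l==i)[:,::-1].astype(np.float32);print(st[i],cv2.boxPoints(cv2.minAreaRect(pts)).round(1).tolist())
L=pc+Rs.apply(np.array([(-72.,32,3),(-72,-32,3),(78,32,3),(78,-32,3)]));print('home',proj(L).round(1).tolist())
cv2.imwrite('pics/f2.png',cv2.resize(I[140:225,410:510],None,fx=6,fy=6,interpolation=cv2.INTER_CUBIC))
"
```

```text
19.0167 [ 271.2629738  -581.00486943  291.3195983 ] [-0.55768656  0.14490829  0.5006736 ]
[ 434  173   52   22 1018] [[434.0, 173.0], [485.0, 173.0], [485.0, 194.0], [434.0, 194.0]]
home [[435.6, 173.5], [434.9, 193.1], [485.4, 173.7], [484.8, 194.2]]
```

```bash
python3 -c "
from pl import *
a=cv2.imread('pics/top0.png');b=cv2.imread('pics/f.png')
d=(cv2.absdiff(a,b).max(2)>40)
for n,(x0,x1,y0,y1) in dict(rack=(350,390,110,175),bottles=(350,390,176,230),tray=(235,288,178,215)).items(): print(n,d[y0:y1,x0:x1].sum())
s=snap('side');I=s['img'];m=(I.min(2)>185).astype(np.uint8);m[:270]=0;m[370:]=0;m[:,:385]=0;m[:,495:]=0
n,l,st,ce=cv2.connectedComponentsWithStats(m)
for i in range(1,n):
  if st[i,4]>100:
    p=np.argwhere(l==i)[:,::-1].astype(np.float32);print(st[i],cv2.boxPoints(cv2.minAreaRect(p)).round(1).tolist(),cv2.approxPolyDP(cv2.convexHull(p),3,True)[:,0].tolist())
L=pc+Rs.apply(np.array([(-72.,32,3),(-72,-32,3),(78,-32,3),(78,32,3)]));print('home',proj(L,SIDE).round(1).tolist())
"
```

```text
rack 0
bottles 0
tray 35
home [[426.1, 297.1], [404.1, 308.9], [446.3, 348.6], [470.2, 334.6]]
```

```bash
python3 -c "
from h import *
print(r.hand_in())"
```

```text
the job is handed in; nothing more can be done
None
```

The white twelve-well tile is on the reading stand's panel, centred, square and down against the stop lip. It is released, the rack and bottles are unmoved, and the job is handed in; `r.hand_in()` gave no verdict, and my last side-view check did not pick up the tile, so flatness rests on the contact forces and the top view.

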